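# Stack spring washers face to face on the leaning arbor

### The arm

A 6-joint arm with a two-finger parallel gripper is mounted at the origin on the work surface. World frame = base frame: x ahead of the robot, y to its left, z up, the work surface at z = 0. Lengths are in mm, angles in rad, forces in N, time in s.
With the tool pointing down it reaches from about 275 to 825 mm from the base axis. Payload 4.9 kg.
Tool frame: the origin (TCP) lies at the very end of the fingers, on their centre line; the grasp point (between the pads) lies 19 mm behind it; z points along the fingers, y is the line along which they close (so a half turn about z gives the same grasp; the last joint's range is limited). The gripper opens to 85 mm and grips with 20 to 120 N. Pads are 22 mm wide; open, the fingers measure 114 mm over their backs; the gripper's body (76 mm by 85 mm) begins 54 mm behind the grasp point. The pads swing forward as they close: fully open they stand 13 mm farther back than shut.
Start: joints at [-1.416, 0.326, -0.193, 1.052, 0, 1.437], TCP at [156.653, -527.237, 231.281] pointing down, gripper open.
Joint ranges: [-2.65, 2.65], [-0.97, 1.79], [-1.3, 1.35], [-1.93, 2.1], [-1.47, 1.37], [-3.14, 3.14]. Speed limits (rad/s): [2.57, 2.57, 3.14, 3.14, 3.14, 3.14].

### API

Orientations are given as [roll, pitch, yaw] about the fixed x, y, z axes, in that order (R = Rz(yaw) Ry(pitch) Rx(roll)).
In Python, from bench import bot, solve_ik, imaging gives the robot as it stands. Calls block until the motion is done:
- bot.move_ptp(position, orientation): joint-space move of the TCP to a pose.
- bot.movel(position, rot=None, max_speed=150, threshold=None): straight line of the TCP; rot=None keeps the orientation; max_speed is the mean speed in mm/s. With threshold (N) it stops when the force on the tool has changed by that much, and returns True; else False.
- bot.move_j(angles): joint-space move.
- bot.grip(opening, effort=None): opening from 0.0 (shut) to 1.0 (fully open); effort is the grip in N (None keeps the last); returns when the fingers have stopped.
- bot.dwell(seconds).
- solve_ik(position, orientation): joint angles nearest the present ones, or None.
- bot.get_state(): the state.
- imaging.capture(name): name is "scene" or "top" or "wrist"; returns the picture (480x640x3 uint8, blue, green, red); there is no depth.
- imaging.camera_model(name): a dict with "K" (3x3 intrinsics, pixels), "position" and "rotation" of the camera in the world. Camera axes: x right, y up, looking along -z (the intrinsics and any distortion apply to the point x, -y, -z); pixel columns grow to the right and rows downward; lengths in mm; the calibration is good to about 2 mm. A picture is of the moment at which its call begins: read the wrist's pose just before it. camera_model takes no time and is no camera call; for the wrist camera it gives the pose at the moment of the call.
A pose or a line that the arm cannot do raises bot.IKError and nothing moves.
- bot.sign_off(): hands the job in; it is judged then, once.
The state is a dict: "t": time; "qpos": joint angles; "joint_velocities": joint speeds; "effort": joint torques, N m; "tcp_pos": TCP position; "orientation": TCP orientation; "contact_force": force on the tool from outside, world axes, zero at the start; "wrist_torque": the same for the moment, N m; "opening": opening from 0.0 (shut) to 1.0 (fully open); "gripper_force": force on a finger pad.
Only numpy, scipy, OpenCV 4.12 (cv2) and the standard library are available. Lean on these libraries where they do the work, as an engineer would, in place of code of your own. Each camera call takes 0.05 s, during which the arm holds its last target. There are 200 camera calls.

### The job

Build up the spring pack: put both dished washers from the rack onto the leaning arbor, fully home against one another, with their faces alternating: the first one dome to dome against the washer already there, the second one back to back (yellow hollow facing yellow hollow) on the first. Let go of them, and leave the tin, the spanner and the orange tray where they are.

Things in the scene. Friction and masses are not known exactly. Their poses are not given: they have to be found in the camera images.
- arbor: Fixed round arbor, 38 mm thick, on a blue stand, leaning 40 degrees above horizontal. Origin on its axis at the flange face; +z along it to the free end, +x square to it, down and outward. A first washer, like the loose ones, is fixed on it: brim at z = 0 to 8 mm, dome to the free end. The flange (84 mm wide) lies behind z = 0. A released washer may slide down by itself or stick and need a push of a few newtons.
- arbor_tip (a point): Centre of the arbor's free end, z = 120 mm in the frame of arbor. The last 20 mm taper to 22 mm diameter.
- seat20 (a point): On the arbor's axis, z = 20 mm in its frame: top face of the fixed washer's dome, where the dome centre of the first added washer ends.
- seat36 (a point): On the arbor's axis, z = 36 mm: where the origin (mid-brim) of the first added washer ends.
- seat44 (a point): On the arbor's axis, z = 44 mm: where the origin (mid-brim) of the second added washer ends.
- seat60 (a point): On the arbor's axis, z = 60 mm: where the dome centre of the second added washer ends.
- rack: Fixed wooden rack, base 130 x 200 x 10 mm. Origin: centre of its underside. Two slots at y = -45 and +45 mm, 9.6 mm wide and open above, hold a washer each on edge, the washer's axis along y, its centre at z = 85 mm; slot walls reach to z = 37 mm, so a washer lifts clear after 20 mm.
- washer_a: Loose steel washer, 0.2 to 0.4 kg: flat brim 130 mm across, 8 mm thick, 20 mm wide all round; inside it a cone rises on one side only to a 44 mm bore (12 mm long). Domed side bare, the other side hollow, yellow. Origin on its axis, mid-brim; +y is its axis towards the dome (brim faces at y = -4 and 4 mm). Starts on edge in a rack slot, may lean slightly, may face either way. Both are alike, in either order.
- washer_b: Loose steel washer, 0.2 to 0.4 kg: flat brim 130 mm across, 8 mm thick, 20 mm wide all round; inside it a cone rises on one side only to a 44 mm bore (12 mm long). Domed side bare, the other side hollow, yellow. Origin on its axis, mid-brim; +y is its axis towards the dome (brim faces at y = -4 and 4 mm). Starts on edge in a rack slot, may lean slightly, may face either way. Both are alike, in either order.
- washer_a_dome (a point): Dome centre of washer_a: middle of the flat top face of its dome (60 mm outer diameter, around the bore), on its axis, y = 16 mm in its frame.
- washer_b_dome (a point): Dome centre of washer_b: the same point, y = 16 mm in its frame.
- grease_tin: Loose red tin, 72 mm in diameter, 85 mm high; bystander. Origin: centre of its underside.
- spanner: Loose spanner, 180 mm long, lying flat along its x; bystander. Origin: under its middle.
- bolt_tray: Loose orange open tray, 110 x 150 x 40 mm; bystander. Origin: centre of its underside.
Not all that is in view belongs to the job. Leave any green or pink look-alike of the washer_b alone.

How it is judged:
By the outcome, as a careful person would: the job done as asked, in the order asked, and still so for the second after the job is handed in, with the robot touching nothing.
It also fails if it takes over 70 s, if anything falls off the work surface, if the arm or the gripper's body presses on something with over 40 N, if the wrist force passes 120 N, or if a joint passes its speed limit or range.

## Working session

There is one attempt and no reset: what is moved stays moved. The work goes in short steps, each a Python script; the robot and the scene stay as the last script left them, time stands still between calls to the robot, and variables do not carry over. Pictures are saved under pics/ and viewed, at most 10 in all, crops included, and the job is handed in when it is done.

```bash
ls; mkdir -p pics; python3 - <<'E'
from bench import bot, imaging
import cv2, json, numpy as np
for n in("scene","top"):
    cv2.imwrite(f"pics/{n}0.png",imaging.capture(n))
    m=imaging.camera_model(n); print(n,{k:np.round(v,4).tolist() if not isinstance(v,str) else v for k,v in m.items()})
m=imaging.camera_model("wrist");print({k:np.round(v,4).tolist() if not isinstance(v,str) else v for k,v in m.items()})
print(bot.get_state())
E
```

```text
pics
scene {'K': [[605.8054, 0.0, 315.6918], [0.0, 605.8054, 241.9416], [0.0, 0.0, 1.0]], 'position': [1316.2905, 682.5602, 1089.408], 'rotation': [0.8133, -0.0203, 2.281]}
top {'K': [[623.4106, 0.0, 310.4854], [0.0, 623.4106, 240.8125], [0.0, 0.0, 1.0]], 'position': [255.0404, 68.086, 1517.6063], 'rotation': [0.1962, -0.0192, -1.5433]}
{'K': [[352.294, 0.0, 318.0195], [0.0, 352.294, 243.6218], [0.0, 0.0, 1.0]], 'position': [231.358, -505.5931, 372.9087], 'rotation': [-0.307, 0.0015, -1.2821]}
{'t': 0.1, 'qpos': array([-1.41620990e+00,  3.26862256e-01, -1.93476067e-01,  1.05198489e+00,
       -2.32787279e-05,  1.43660969e+00]), 'joint_velocities': array([-8.62990308e-04, -1.78111726e-03,  2.54434418e-03,  9.73730322e-06,
       -9.15932801e-04,  2.73932142e-04]), 'effort': array([-2.96444938e-06, -4.44240153e+01,  2.63036960e+01,  7.91906845e-03,
       -1.98250086e-04,  6.22400393e-06]), 'tcp_pos': array([ 156.5588259 , -526.71429262,  230.58718251]), 'orientation': array([-3.14007637e+00, -1.81204511e-04,  2.88772943e-01]), 'contact_force': array([-0.1077445 , -0.62341373, -0.29283038]), 'wrist_torque': array([ 0.02265619,  0.02818568, -0.02793516]), 'gripper_force': 0.0, 'opening': 0.9960188073694377}
```

View pics/scene0.png

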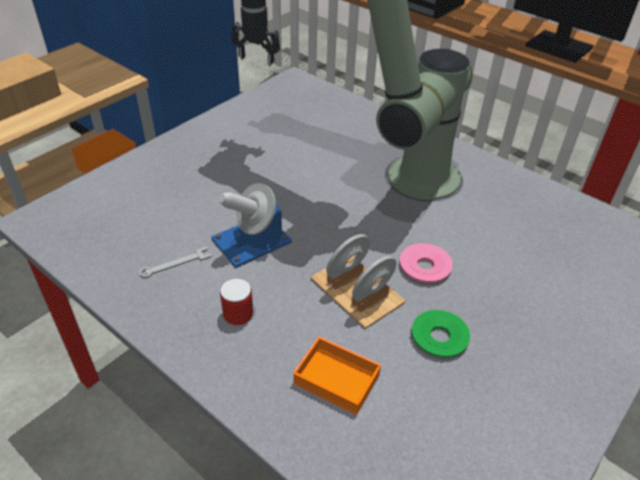

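View pics/top0.png

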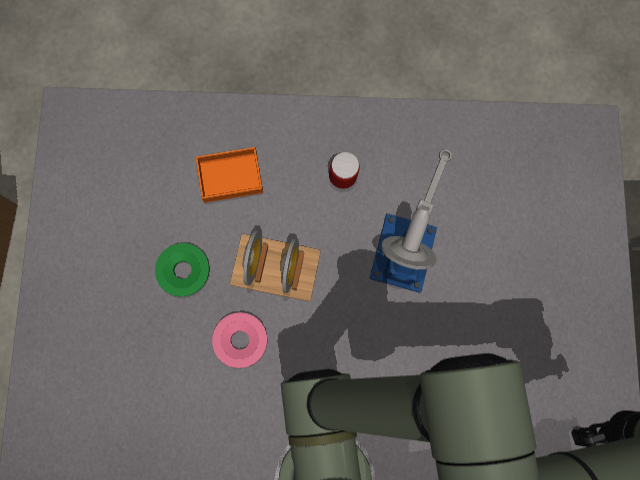

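The scene picture shows the arbor at (245,210), the rack at (355,280) with two grey washers, the tin at (237,300), the spanner at (175,262) and the tray at (337,375). In the top picture the rack is at (276,268) and its washers at (253,255) and (290,263). The arbor tip is at (427,205). The look-alikes are green (182,269) and pink (240,340), so I leave both alone. The two grey ones in the rack fit the description. I'll confirm them and which way they face in an enlarged crop.

```bash
python3 - <<'E'
import cv2, numpy as np
a=cv2.imread("pics/top0.png")[215:310,225:445]; b=cv2.imread("pics/scene0.png")[175:335,205:415]
a=cv2.resize(a,(790,341),interpolation=cv2.INTER_CUBIC)
cv2.imwrite("pics/crop1.png",a)
cv2.imwrite("pics/crop2.png",cv2.resize(b,(787,600),interpolation=cv2.INTER_CUBIC))
E
```

```text
(no output)
```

View pics/crop1.png

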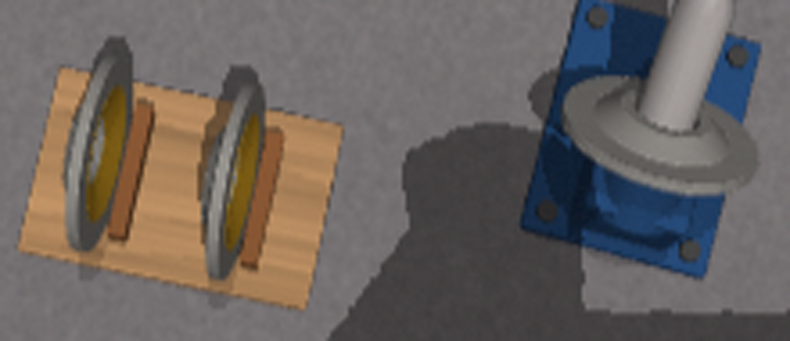

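View pics/crop2.png

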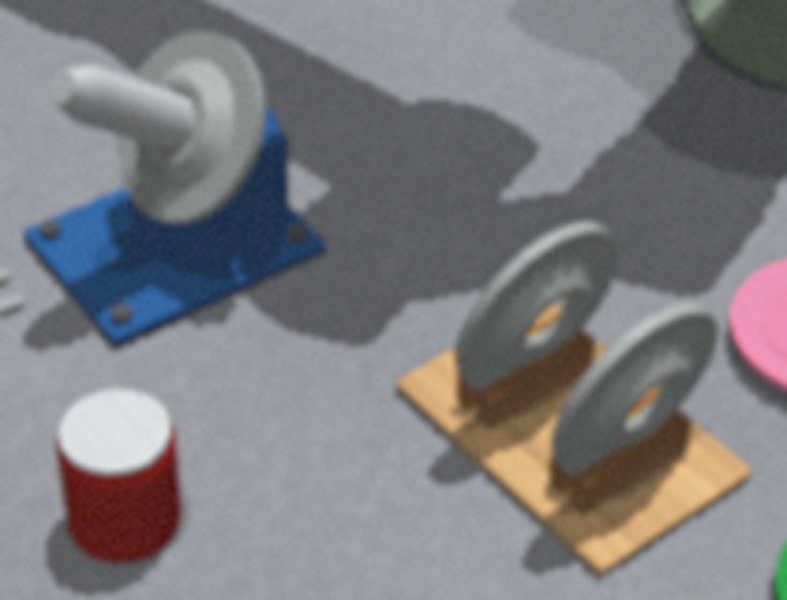

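Both grey washers in the rack show bare domes to the left (+y world) and yellow hollows to the right (−y). Next I get rough positions from these pixels.

```bash
cat > h.py <<'E'
import numpy as np, cv2
from scipy.spatial.transform import Rotation as Ro
from bench import bot, solve_ik, imaging
def cam(n):
    m=imaging.camera_model(n); return np.array(m["K"]),np.array(m["position"]),Ro.from_euler("xyz",m["rotation"]).as_matrix(),m
def ray(c,px):
    K,p,R,_=c; d=np.linalg.inv(K)@[px[0],px[1],1]; d=R@(d*[1,-1,-1]); return p,d/np.linalg.norm(d)
def proj(c,P):
    K,p,R,_=c; q=(np.atleast_2d(P)-p)@R*[1,-1,-1]; q=q@K.T; return q[:,:2]/q[:,2:]
def plane(c,px,z): p,d=ray(c,px); return p+d*(z-p[2])/d[2]
def tri(*cp):
    A=np.zeros((3,3));b=np.zeros(3)
    for c,px in cp:
        p,d=ray(c,px);M=np.eye(3)-np.outer(d,d);A+=M;b+=M@p
    return np.linalg.solve(A,b)
def rpy(y,z):
    y=y/np.linalg.norm(y);z=z-y*(z@y);z/=np.linalg.norm(z); return Ro.from_matrix(np.c_[np.cross(y,z),y,z]).as_euler("xyz")
E
python3 - <<'E'
from h import *
T,S=cam("top"),cam("scene"); print(T[3].keys())
f=lambda x,y:(225+x/3.591,215+y/3.591); g=lambda x,y:(205+x/3.748,175+y/3.75)
np.set_printoptions(precision=1,suppress=True)
c=[plane(T,f(*p),10) for p in((60,68),(343,127),(305,308),(20,250))]
print(np.array(c),np.mean(c,0),np.degrees([np.arctan2(*(c[i]-c[j])[1::-1]) for i,j in((0,1),(3,2),(0,3),(1,2))]))
c=[plane(S,g(*p),10) for p in((397,383),(600,575),(748,470))]
print("scene corners",np.array(c),(c[0]+c[2])/2)
print("tip",tri((T,(428,204)),(S,g(70,88))))
c=[plane(T,f(*p),10) for p in((580,0),(760,42),(705,278),(520,228))]
print(np.array(c),np.degrees([np.arctan2(*(c[i]-c[j])[1::-1]) for i,j in((0,1),(3,2),(0,3),(1,2))]))
print("fixed washer c",tri((T,f(660,133)),(S,g(193,127))))
# tool-frame of wrist camera
s=bot.get_state();W=cam("wrist");Rt=Ro.from_euler("xyz",s["orientation"]).as_matrix()
print("cam in tool",Rt.T@(W[1]-s["tcp_pos"]),Rt.T@W[2])
E
```

```text
dict_keys(['K', 'position', 'rotation'])
[[567.3 217.4  10. ]
 [532.2  22.1  10. ]
 [407.5  44.7  10. ]
 [441.  238.3  10. ]] [487.  130.6  10. ] [ 79.8  80.2  -9.4 -10.3]
scene corners [[539.   27.7  10. ]
 [577.1 223.   10. ]
 [448.2 242.1  10. ]] [493.6 134.9  10. ]
tip [ 607.7 -201.6  177.4]
[[ 626.9 -140.2   10. ]
 [ 601.  -265.3   10. ]
 [ 435.8 -225.9   10. ]
 [ 466.2 -100.    10. ]] [ 78.3  76.4 -14.1 -13.4]
fixed washer c [ 516.9 -178.2   98.4]
cam in tool [  77.7    0.8 -142.3] [[-0.   1.   0.3]
 [ 1.   0.  -0. ]
 [-0.   0.3 -1. ]]
```

Rough results: the arbor tip is near (608,−202,177), yawed about −14°. The rack centre is near (490,132), yawed about 80°. Now I take close wrist views, three of the arbor and one of the rack.

```bash
cat > snap.py <<'E'
from h import *
import pickle
a=np.radians(-14); h=np.array([np.cos(a),np.sin(a),0]); lat=np.array([-h[1],h[0],0]); Z=np.array([0,0,1.])
A=np.array([560,-190,140.]); out=[]
def shot(name,pos,y,z):
    try: bot.move_ptp(list(pos),list(rpy(y,z)))
    except bot.IKError as e: print(name,"IK",e); return
    c=cam("wrist"); im=imaging.capture("wrist"); out.append((name,c[:3],im)); cv2.imwrite(f"pics/{name}.png",im)
# camera sits at tool +x ; x = y cross z
shot("arb1",A+60*Z-20*h+60*lat, lat,-Z*1.0)      
shot("arb2",A+150*Z-90*lat, -lat*1.0,-Z)
shot("arb3",A+110*Z+100*lat, -h,-Z-.4*lat)
D=np.array([np.cos(np.radians(80)),np.sin(np.radians(80)),0])
shot("rack1",np.array([490,132,280.]),D,-Z)
pickle.dump(out,open("views.pkl","wb")); print(bot.get_state()["t"],[ (o[0],o[1][1].round()) for o in out])
t=np.zeros((600,800,3),np.uint8)
for i,o in enumerate(out[:4]): t[(i//2)*300:(i//2)*300+300,(i%2)*400:(i%2)*400+400]=cv2.resize(o[2],(400,300),interpolation=cv2.INTER_AREA)
cv2.imwrite("pics/m1.png",t)
E
sed -i 's/A+60\*Z-20\*h+60\*lat, lat/A+150*Z-60*h+40*lat, lat/' snap.py
python3 snap.py
```

```text
9.7 [('arb1', array([ 437., -119.,  432.])), ('arb2', array([ 614., -297.,  432.])), ('arb3', array([ 580., -112.,  411.])), ('rack1', array([415., 145., 422.]))]
```

View pics/m1.png

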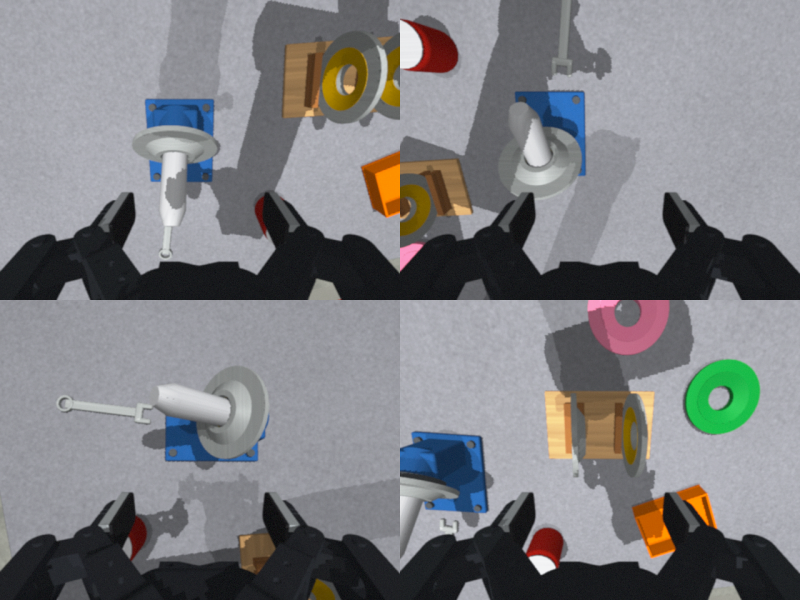

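The montage shows all four views clearly. The arbor and its fixed washer are at arb1 (173,175), arb2 (537,150) and arb3 (200,400). The rack view at (600,425) shows both washers, yellow to the −y side. Next I fit the models to image edges.

```bash
cat > fit.py <<'E'
from h import *
import pickle
from scipy.optimize import least_squares
from scipy.ndimage import map_coordinates
np.set_printoptions(precision=2,suppress=True)
V={n:(c,cv2.GaussianBlur(im.astype(np.float32),(0,0),1.0)) for n,c,im in pickle.load(open("views.pkl","rb"))}
def P(c,X): return proj(tuple(c)+(None,),X)
def circ(o,n,r,m=90):
    u=np.cross(n,[.3,.2,.9]);u/=np.linalg.norm(u);v=np.cross(n,u);t=np.linspace(0,2*np.pi,m,endpoint=False)[:,None]
    return o+r*(np.cos(t)*u+np.sin(t)*v)
def sil(c,o,n,r):  # silhouette points of a cylinder at o
    d=c[1]-o;d=d-n*(d@n);L=np.linalg.norm(d);d/=L;s=np.cross(n,d);k=r/L
    return [o+r*(k*d+e*np.sqrt(1-k*k)*s) for e in(1,-1)]
def arbor(p,c):
    a,el=p[3],np.radians(40);n=np.array([np.cos(el)*np.cos(a),np.cos(el)*np.sin(a),np.sin(el)]);o=p[:3]
    L=[circ(o+8*n,n,65),circ(o+20*n,n,30,40),circ(o+120*n,n,11,20)]
    for e in(0,1): L.append(np.array([sil(c,o+z*n,n,19)[e] for z in np.linspace(30,98,25)]))
    return L
def rack(p,c):
    a=p[2];u=np.array([np.cos(a),np.sin(a),0]);v=np.array([-u[1],u[0],0]);o=np.array([p[0],p[1],10.]);t=np.linspace(-1,1,40)[:,None]
    return [o+65*s*u+100*t*v for s in(1,-1)]+[o+65*t*u+100*s*v for s in(1,-1)]
def washer(p,c): # x,y, yaw, lean ; z 85
    n=np.array([np.cos(p[2])*np.cos(p[3]),np.sin(p[2])*np.cos(p[3]),np.sin(p[3])]);o=np.array([p[0],p[1],85.])
    return [circ(o+s*4*n,n,65) for s in(1,-1)]
def fit(model,p,views,W):
    for w in W:
        data=[]
        for v in views:
            c,im=V[v]
            for i,X in enumerate(model(p,c)):
                q=P(c,X);closed=np.linalg.norm(q[0]-q[-1])<3*np.linalg.norm(q[0]-q[1])+1e-6
                t=(np.roll(q,-1,0)-np.roll(q,1,0)) if closed else np.gradient(q,axis=0)
                nn=np.c_[-t[:,1],t[:,0]]/np.linalg.norm(t,axis=1)[:,None]
                s=np.arange(-w,w+.01,.25);xy=q[:,None]+s[None,:,None]*nn[:,None]
                pr=np.stack([map_coordinates(im[...,k],[xy[...,1],xy[...,0]],order=1,mode="nearest") for k in range(3)],-1)
                g=np.abs(np.gradient(pr,axis=1)).sum(-1)*np.exp(-(s/w)**2);j=g.argmax(1)
                ok=(g.max(1)>6)&(q[:,0]>5)&(q[:,0]<635)&(q[:,1]>5)&(q[:,1]<400)
                data.append((v,i,ok,q+s[j][:,None]*nn,nn))
        def res(p):
            r=[]
            for v in views:
                L=model(p,V[v][0])
                for (vv,i,ok,tg,nn) in data:
                    if vv==v: r.append((((P(V[v][0],L[i])-tg)*nn).sum(1))[ok])
            return np.concatenate(r)
        p=least_squares(res,p,loss="soft_l1",f_scale=.7,x_scale=[5]*(len(p)-1)+[.05] if len(p)<4 else [5,5,5,.05] if model is arbor else [5,5,.05,.05]).x
    r=res(p);print(model.__name__,p,"med|r| px",np.median(abs(r)),len(r));return p
def draw(im,c,L,col):
    for X in L:
        for q in P(c,X): cv2.circle(im,tuple(int(round(x*8)) for x in q),8,col,-1,shift=3)
E
cat > runfit.py <<'E'
from fit import *
el=np.radians(40);a=np.radians(-14);n=np.array([np.cos(el)*np.cos(a),np.cos(el)*np.sin(a),np.sin(el)])
p0=np.r_[np.array([607.7,-201.6,177.4])-120*n,a]
A=fit(arbor,p0,["arb1","arb2","arb3"],[14,10,6,4,3,3])
for v in("arb1","arb2","arb3"): fit(arbor,A,[v],[3,3])
R=fit(rack,np.array([490,132,np.radians(-10)]),["rack1","arb1"],[14,8,4,3])
fit(rack,R,["rack1"],[3,3])
y=np.array([-np.sin(R[2]),np.cos(R[2])]);Ws=[]
for s in(-45,45): Ws.append(fit(washer,np.r_[R[:2]+s*y,R[2]+np.pi/2,0],["rack1"],[8,5,4,3]))
pickle.dump((A,R,Ws),open("fit.pkl","wb"))
t=np.zeros((600,800,3),np.uint8)
for i,(v,x,yy) in enumerate((("arb1",180,100),("arb2",120,100),("arb3",200,80),("rack1",200,110))):
    c,_=V[v];im=cv2.imread(f"pics/{v}.png")
    if i<3: draw(im,c,arbor(A,c),(0,0,255))
    else:
        draw(im,c,rack(R,c),(255,0,0)); [draw(im,c,washer(w,c),(0,0,255)) for w in Ws]
    k=im[yy:yy+200,x:x+266];t[i//2*300:i//2*300+300,i%2*400:i%2*400+400]=cv2.resize(k,(400,300),interpolation=cv2.INTER_CUBIC)
cv2.imwrite("pics/m2.png",t)
E
python3 runfit.py
```

```text
arbor [ 519.39 -177.82   99.14   -0.24] med|r| px 0.24511606737824454 345
arbor [ 519.91 -178.18   97.4    -0.24] med|r| px 0.20487159533563112 137
arbor [ 519.07 -177.67   98.6    -0.24] med|r| px 0.2710597413354351 102
arbor [ 519.34 -178.13   98.53   -0.24] med|r| px 0.17014209988419676 110
rack [492.8  131.3   -0.18] med|r| px 0.22419084900292213 176
rack [492.57 131.3   -0.18] med|r| px 0.23167499986515563 115
washer [492.63  87.37   1.44  -0.06] med|r| px 0.38285100636689157 90
washer [500.29 176.35   1.33   0.03] med|r| px 0.3431297508505994 42
```

View pics/m2.png

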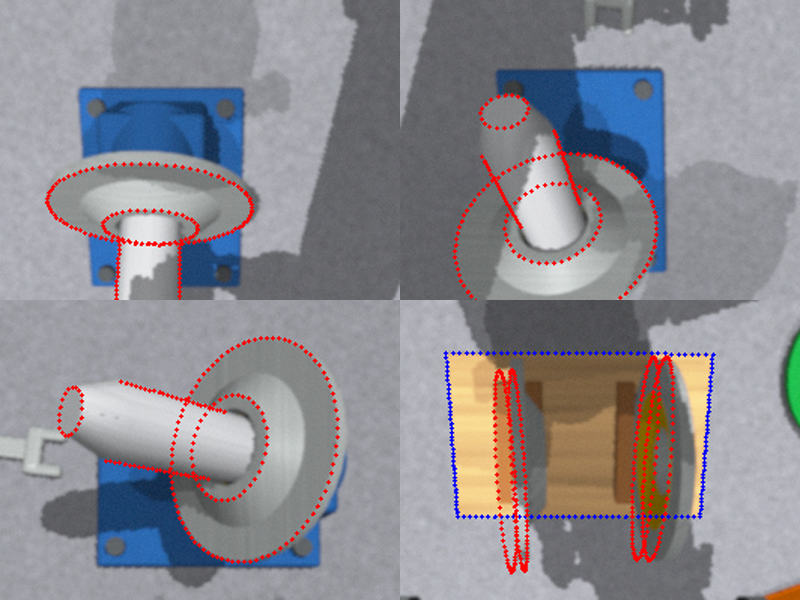

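The arbor fit is very good, with three independent views agreeing within about 1 mm. The washer overlay is off because both washers lean towards +y. I refit the washers with that lean, using both views.

```bash
cat > rf2.py <<'E'
from fit import *
A,R,_=pickle.load(open("fit.pkl","rb"));u=np.array([np.cos(R[2]),np.sin(R[2])]);y=np.array([-u[1],u[0]]);Ws=[]
for s in(-45,45):
    best=None
    for lean in(-.05,):
        p0=np.r_[R[:2]+(s+np.tan(-lean)*60)*y,R[2]+np.pi/2,lean]
        w=fit(washer,p0,["rack1","arb1"],[5,4,3,3,2]); fit(washer,w,["rack1"],[2,2]); fit(washer,w,["arb1"],[2,2])
        d=w[:2]-R[:2];print("slot coords: along",d@u,"lat",d@y,"dyaw deg",np.degrees(w[2]-R[2]-np.pi/2),"lean deg",np.degrees(w[3]))
    Ws.append(w)
pickle.dump((A,R,Ws),open("fit.pkl","wb"))
t=np.zeros((450,800,3),np.uint8)
for i,(v,x,yy) in enumerate((("arb1",420,20),("rack1",200,130))):
    c,_=V[v];im=cv2.imread(f"pics/{v}.png");k=im[yy:yy+200,x:x+220]
    o=im.copy();[draw(o,c,washer(w,c),(0,0,255)) for w in Ws]
    t[:,i*400:i*400+400]=cv2.resize(o[yy:yy+225,x:x+200],(400,450),interpolation=cv2.INTER_CUBIC)
cv2.imwrite("pics/m3.png",t)
E
python3 rf2.py
```

```text
washer [485.35  88.86   1.42  -0.05] med|r| px 0.26976222577912395 134
washer [485.44  88.82   1.43  -0.05] med|r| px 0.17074402896772195 80
washer [485.37  88.98   1.42  -0.04] med|r| px 0.2529546343089836 55
slot coords: along 0.18520241150165706 lat -43.08838342539148 dyaw deg 1.819693012646085 lean deg -2.973621227755845
washer [500.38 177.1    1.37  -0.07] med|r| px 0.29528529052971014 94
washer [500.52 176.95   1.37  -0.07] med|r| px 0.24344112272362267 60
washer [499.55 176.2    1.35  -0.05] med|r| px 0.48352557084376346 31
slot coords: along -0.6501968316983486 lat 46.41531074578829 dyaw deg -1.4572734184718938 lean deg -3.854709344699321
```

View pics/m3.png

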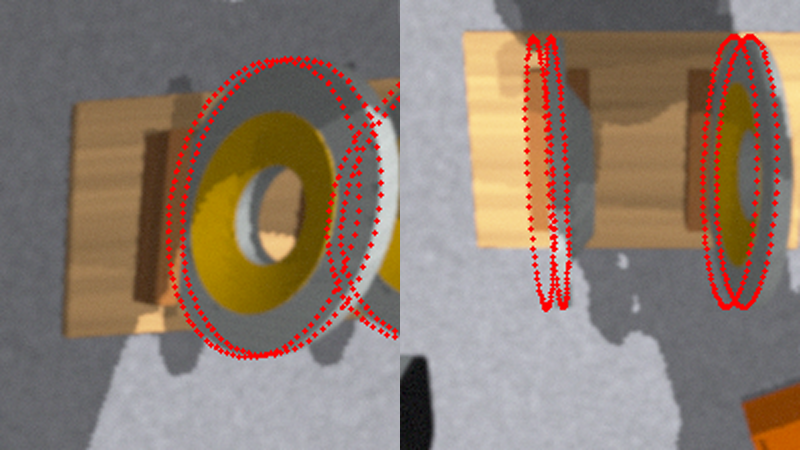

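Both washer centres sit in the middle of the slots along the rack (within 0.7 mm). They lean about 3–5° to +y, and a vertical grasp over the slot centre will straighten that. I check reachability for grasping, threading and an axial push.

```bash
cat > geo.py <<'E'
from h import *
import pickle
A,R,_=pickle.load(open("fit.pkl","rb"))
O=np.array([519.4,-178.0,98.7]); a=A[3]; el=np.radians(40)
n=np.array([np.cos(el)*np.cos(a),np.cos(el)*np.sin(a),np.sin(el)]); ax=np.array([np.sin(el)*np.cos(a),np.sin(el)*np.sin(a),-np.cos(el)]); ay=np.cross(n,ax)
u=np.array([np.cos(R[2]),np.sin(R[2]),0]); D=np.array([-u[1],u[0],0]); Z=np.array([0,0,1.])
slot=lambda s:np.array([R[0],R[1],0])+s*45*D
RT=46.0 # TCP distance from washer centre
def tz(phi): return ax*np.cos(phi)+ay*np.sin(phi)
def place(z,phi,sg,off=np.zeros(3)): # centre of washer at z on the axis, tool y = sg*n
    t=tz(phi); return list(O+z*n+off-RT*t),list(rpy(sg*n,t))
E
python3 - <<'E'
from geo import *
np.set_printoptions(precision=2,suppress=True)
def t(l,p,o): q=solve_ik(list(p),list(o)); print(l,None if q is None else np.array(q))
for s in(1,-1):
    for k in(-1,1):
        for z in(131,210): t(f"rack s{s} slot{k} z{z}",slot(k)+z*Z,rpy(s*D,-Z))
for sg in(1,-1):
    for ph in(-60,-30,0,30,60):
        for z in(36,150): t(f"place sg{sg} phi{ph} z{z}",*place(z,np.radians(ph),sg))
for y in(0,45,90,135,180,-45,-90,-135):
    for z in(60,135): t(f"push y{y} z{z}",O+z*n,rpy(tz(np.radians(y)),-n))
E
```

```text
rack s1 slot-1 z131 [ 0.03  0.32 -0.49  0.77  0.    0.21]
rack s1 slot-1 z210 [ 0.03  0.24 -0.37  0.96  0.    0.21]
rack s1 slot1 z131 [ 0.2   0.38 -0.39  0.8   0.    0.38]
rack s1 slot1 z210 [ 0.2   0.31 -0.28  0.99  0.    0.38]
rack s-1 slot-1 z131 [ 0.03  0.32 -0.49  0.77  0.   -2.94]
rack s-1 slot-1 z210 [ 0.03  0.24 -0.37  0.96  0.   -2.94]
rack s-1 slot1 z131 [ 0.2   0.38 -0.39  0.8   0.   -2.77]
rack s-1 slot1 z210 [ 0.2   0.31 -0.28  0.99  0.   -2.77]
place sg1 phi-60 z36 [ 0.12  0.64 -0.53  0.42 -1.18  2.37]
place sg1 phi-60 z150 [ 0.07  0.61 -0.32  0.54 -1.18  2.23]
place sg1 phi-30 z36 [-0.1   0.25 -0.98 -0.29 -0.61  1.7 ]
place sg1 phi-30 z150 [-0.13  0.23 -0.71 -0.02 -0.59  1.68]
place sg1 phi0 z36 [-0.59  0.08 -1.06 -0.24  0.22  1.3 ]
place sg1 phi0 z150 [-0.52  0.1  -0.77  0.02  0.18  1.36]
place sg1 phi30 z36 [-0.94  0.33 -0.75  0.33  0.83  0.75]
place sg1 phi30 z150 [-0.83  0.32 -0.52  0.46  0.81  0.91]
place sg1 phi60 z36 [-1.02  0.85 -0.16  1.34  1.   -0.06]
place sg1 phi60 z150 [-0.92  0.84  0.08  1.47  1.07  0.08]
place sg-1 phi-60 z36 [ 0.12  0.64 -0.53  0.42 -1
[... 153 characters left out ...]
0 [-0.13  0.23 -0.71 -0.02 -0.59 -1.47]
place sg-1 phi0 z36 [-0.59  0.08 -1.06 -0.24  0.22 -1.84]
place sg-1 phi0 z150 [-0.52  0.1  -0.77  0.02  0.18 -1.78]
place sg-1 phi30 z36 [-0.94  0.33 -0.75  0.33  0.83 -2.39]
place sg-1 phi30 z150 [-0.83  0.32 -0.52  0.46  0.81 -2.23]
place sg-1 phi60 z36 [-1.02  0.85 -0.16  1.34  1.    3.08]
place sg-1 phi60 z150 [-0.92  0.84  0.08  1.47  1.07 -3.06]
push y0 z60 None
push y0 z135 None
push y45 z60 None
push y45 z135 None
push y90 z60 None
push y90 z135 None
push y135 z60 None
push y135 z135 None
push y180 z60 None
push y180 z135 None
push y-45 z60 None
push y-45 z135 None
push y-90 z60 None
push y-90 z135 None
push y-135 z60 None
push y-135 z135 None
```

```bash
cat > pick.py <<'E'
import sys
from geo import *
np.set_printoptions(precision=3,suppress=True)
k=int(sys.argv[1]); o=list(rpy(D,-Z))
bot.move_ptp(list(slot(k)+215*Z),o); bot.grip(0.55)
print("touch",bot.movel(list(slot(k)+131*Z),max_speed=100,threshold=15))
bot.grip(0.0,40); bot.grip(0.0,90)
s=bot.get_state();print(s["t"],s["opening"],s["gripper_force"],s["contact_force"],s["tcp_pos"])
bot.movel(list(slot(k)+160*Z),max_speed=60); bot.movel(list(slot(k)+315*Z),max_speed=150)
s=bot.get_state();print(s["t"],s["opening"],s["gripper_force"],s["contact_force"],s["wrist_torque"])
imgs=[imaging.capture(c) for c in("wrist","scene")]
t=np.hstack([cv2.resize(imgs[0],(400,300)),cv2.resize(imgs[1][100:340,200:520],(400,300))]);cv2.imwrite(f"pics/pick{k}.png",t)
E
python3 pick.py -1
```

```text
touch False
12.225 0.06821796655741949 90.25843622150205 [1.003 0.332 5.465] [485.27   87.107 131.719]
14.0417 0.06462888220538873 88.96452838843288 [-0.322  0.13  -3.918] [-0.014 -0.019  0.023]
```

View pics/pick-1.png

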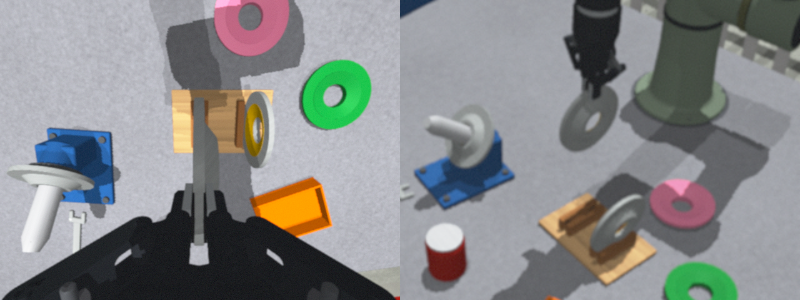

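Washer 1 hangs straight in the grip, edge-on at (200,160) in the wrist view; it weighs about 4 N. Now I thread it on with its dome towards the flange.

```bash
cat > ins1.py <<'E'
from geo import *
np.set_printoptions(precision=2,suppress=True)
def rep(l):
    s=bot.get_state();F=s["contact_force"]; Rt=Ro.from_euler("xyz",s["orientation"]).as_matrix()
    d=s["tcp_pos"]+RT*Rt[:,2]-O
    print(l,"t%.1f"%s["t"],"z,x,y",d@n,d@ax,d@ay,"F n,ax,ay",F@n,F@ax,F@ay,"tq",s["wrist_torque"],"op %.3f"%s["opening"])
sg=-1
p,o=place(175,0,sg,40*Z); bot.move_ptp(p,o)
bot.movel(place(150,0,sg)[0],max_speed=120); rep("pre")
for z in(110,80,60,44): 
    r=bot.movel(place(z,0,sg)[0],max_speed=70,threshold=8); rep(f"z{z} {r}")
    if r: break
E
python3 ins1.py
```

```text
pre t16.5 z,x,y 151.3429060619701 -0.15718142114094746 0.02575116116863676 F n,ax,ay -1.159323197325818 2.730294299437626 0.18170239710350358 tq [ 0.25  1.16 -0.04] op 0.068
z110 False t17.2 z,x,y 110.99990664514344 -0.12047065723733397 -0.24474251579783057 F n,ax,ay -2.4028984308199335 2.4841962399143296 -0.5097290796290351 tq [ 0.28  1.19 -0.02] op 0.063
z80 False t17.8 z,x,y 80.30188303555668 0.007197688047604345 -0.0806803129110289 F n,ax,ay -2.042783972580568 2.127149862839286 0.5693910606907205 tq [0.37 1.27 0.02] op 0.063
z60 False t18.2 z,x,y 59.45547151178044 0.03951986554173459 -0.017268198641933987 F n,ax,ay -1.988703137046094 1.9861052205206935 0.9670785392039207 tq [0.37 1.26 0.04] op 0.064
z44 False t18.6 z,x,y 43.14642245551923 0.056519194192876654 -0.007437613049198937 F n,ax,ay -3.166443822199959 2.763659282000043 0.7217292746280147 tq [0.43 1.25 0.12] op 0.063
```

It threaded freely. Now I seat it, open slightly and back out.

```bash
cat > ins1b.py <<'E'
exec(open("ins1.py").read().split("sg=-1")[0]); sg=-1
r=bot.movel(place(32,0,sg)[0],max_speed=25,threshold=15); rep(f"seat {r}")
s=bot.get_state(); Rt=Ro.from_euler("xyz",s["orientation"]).as_matrix(); zc=(s["tcp_pos"]+RT*Rt[:,2]-O)@n
bot.movel(place(zc+0.5,0,sg)[0],max_speed=20); rep("relax")
bot.grip(0.17); bot.dwell(.2); rep("open")
r=bot.movel(place(zc+0.5,0,sg,-35*ax)[0],max_speed=60,threshold=15); rep(f"out {r}")
if not r: bot.movel(place(zc+0.5,0,sg,-110*ax)[0],max_speed=150)
c=cam("wrist");pickle.dump((c[:3],),open("c1.pkl","wb"));w=imaging.capture("wrist");s=imaging.capture("scene");cv2.imwrite("pics/w1raw.png",w)
cv2.imwrite("pics/w1.png",np.hstack([cv2.resize(w,(400,300)),cv2.resize(s[170:275,195:335],(400,300),interpolation=cv2.INTER_CUBIC)]))
E
python3 ins1b.py
```

```text
seat False t19.2 z,x,y 36.235373996648065 -0.20178417953735206 -0.23374201801852712 F n,ax,ay 4.825633368251164 1.418628725815453 1.8779632612729267 tq [ 0.31 -0.44  0.23] op 0.065
relax t19.6 z,x,y 36.297442484825666 -0.015900999326191823 -0.18283584323382895 F n,ax,ay -0.5050446116772458 0.194579641966371 -0.2288050343982594 tq [ 0.2   0.68 -0.04] op 0.066
open t20.1 z,x,y 36.7773936078665 -0.0023759380685817177 -0.055516189288000846 F n,ax,ay 0.4992731072348882 0.6612828337295342 0.2056091593302147 tq [ 0.14  0.64 -0.04] op 0.172
out False t20.8 z,x,y 36.96075770280122 -35.068643784474254 -0.10454116214004912 F n,ax,ay -0.038214823968586775 -0.40135954243641764 0.6854034892326486 tq [ 0.16  0.61 -0.03] op 0.170
```

View pics/w1.png

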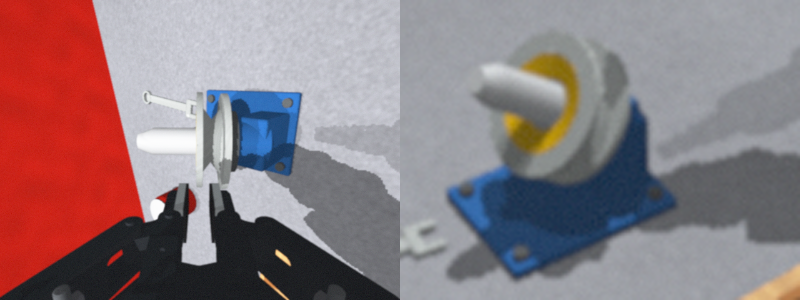

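Washer 1 is home: it stopped at z ≈ 36.2 mm, parallel and dome to dome, with its yellow hollow facing the tip. Next I pick and thread washer 2, releasing it at z ≈ 67 so the lower finger clears washer 1.

```bash
cat > ins2.py <<'E'
exec(open("ins1.py").read().split("sg=-1")[0]); sg=1
s=bot.get_state()
if s["opening"]<.04 or s["gripper_force"]<40: raise SystemExit("not held")
p,o=place(190,0,sg,50*Z); bot.move_ptp(p,o)
bot.movel(place(150,0,sg)[0],max_speed=120); rep("pre")
for z in(110,85,67):
    r=bot.movel(place(z,0,sg)[0],max_speed=70,threshold=8); rep(f"z{z} {r}")
    if r: break
for k,t in(("a",25),("b",40)):
  for y in(1,-1):
    for z in(70,110): 
      th=np.radians(t);zz=ax*np.cos(th)-n*np.sin(th);q=solve_ik(list(O+z*n),list(rpy(y*ay,zz)));print("push",t,y,z,None if q is None else np.round(q,2))
E
python3 pick.py 1 && python3 ins2.py
```

```text
touch False
25.6 0.06635093313823838 90.22190366959876 [-0.144  1.093  5.953] [501.227 175.753 131.778]
27.4167 0.06283429167188766 88.95536003068628 [ 0.526 -0.147 -4.157] [0.029 0.008 0.008]
pre t29.8 z,x,y 151.6567530800918 -0.23640202882349115 0.04136396574433256 F n,ax,ay -1.5480888566083002 2.949125970743493 0.45209692964780784 tq [0.31 1.2  0.04] op 0.065
z110 False t30.6 z,x,y 111.00520448690813 -0.10611801565273282 -0.22604955827276896 F n,ax,ay -2.760679859117356 3.1266730097290196 -0.10787692460737346 tq [ 0.3   1.23 -0.01] op 0.069
z85 False t31.1 z,x,y 85.04857863723882 -0.0035372844990249064 -0.06101795411507207 F n,ax,ay -3.1208293140264387 3.2217935568227634 0.8936436897653167 tq [0.33 1.26 0.02] op 0.067
z67 False t31.5 z,x,y 66.36627091078161 0.03795000371169266 0.0781534132861245 F n,ax,ay -2.594829425047925 2.796370585632931 -0.7421964648417555 tq [ 0.32  1.25 -0.01] op 0.065
push 25 1 70 [-0.48  0.32 -0.48  0.51  0.06 -0.22]
push 25 1 110 [-0.46  0.35 -0.37  0.6   0.06 -0.21]
push 25 -1 70 [-0.48  0.32 -0.48  0.51  0.06  2.92]
push 25 -1 110 [-0.46  0.35 -0.37  0.6   0.06  2.93]
push 40 1 70 [-0.44  0.49 -0.18  0.9   0.   -0.2 ]
push 40 1 110 [-0.44  0.52 -0.05  1.    0.   -0.19]
push 40 -1 70 [-0.44  0.49 -0.18  0.9   0.    2.94]
push 40 -1 110 [-0.44  0.52 -0.05  1.    0.    2.95]
```

Threaded with no contact. Now I release, back out, and push with the fingers straddling the arbor.

```bash
cat > push.py <<'E'
exec(open("ins1.py").read().split("sg=-1")[0])
bot.grip(0.16); bot.dwell(.3); rep("open")
z0=66.5
r=bot.movel(place(z0,0,1,-35*ax)[0],max_speed=50,threshold=15); rep(f"out {r}")
bot.movel(place(z0,0,1,-130*ax)[0],max_speed=150)
th=np.radians(40);zz=ax*np.cos(th)-n*np.sin(th);o=list(rpy(ay,zz));T=lambda z,b=0:list(O+z*n+8*ax-b*zz)
bot.grip(0.54); bot.move_ptp(T(118,130),o)
r=bot.movel(T(118),max_speed=120,threshold=12)
def rp(l):
    s=bot.get_state();d=s["tcp_pos"]-O;F=s["contact_force"];print(l,"t%.1f"%s["t"],"tcp z,x,y",d@n,d@ax,d@ay,"F n,ax,ay",F@n,F@ax,F@ay,"op %.3f"%s["opening"])
rp(f"straddle {r}")
if not r:
    for z in(100,85,72,66,62,58,54,50):
        r=bot.movel(T(z),max_speed=50,threshold=14); rp(f"{z} {r}")
        if r: break
E
python3 push.py
```

```text
open t32.0 z,x,y 67.45520908228482 -0.0659289321361598 -0.06787264198962302 F n,ax,ay -0.05570692927319626 0.4323803062086343 -0.02163304527995558 tq [0.21 0.71 0.01] op 0.159
out False t32.9 z,x,y 66.71469182386444 -35.06558998528061 -0.10480822032110906 F n,ax,ay 0.548653905664349 0.5493530592202904 0.0983867252647228 tq [0.16 0.6  0.07] op 0.158
straddle False t36.6 tcp z,x,y 119.0742356614112 7.648871416303329 -0.1207188068999895 F n,ax,ay 0.2627514089963997 0.6887573699238497 0.6658206672671181 op 0.539
100 False t37.1 tcp z,x,y 99.98915097068311 7.853349065055035 -0.014251768144673962 F n,ax,ay 0.6663791198916955 0.6375430069658043 0.4258559465903712 op 0.542
85 False t37.5 tcp z,x,y 84.59427235546693 7.922088515049587 0.016922949065215635 F n,ax,ay 0.8171179844549321 -0.11542126488500687 0.23964109074352297 op 0.543
72 False t38.0 tcp z,x,y 71.50796228209876 7.911812302595372 0.044040129702891506 F n,ax,ay 0.12219580805872395 -0.27307300634474113 0.10612162266627062 op 0.541
66 False t38.2 tcp z,x,y 65.71729569954283 7.940139323952128 0.01250237486406697 F n,ax,ay 0.001027419391554707 0.9679444682506018 -0.006461893309490995 op 0.541
62 False t38.5 tcp z,x,y 65.06876707492631 8.300080563726645 -0.11867261284140924 F n,ax,ay 5.848845143067674 -2.0450828333344035 0.2362614119052396 op 0.542
58 False t38.7 tcp z,x,y 64.96576076518289 8.421176182721908 -0.15675992203965755 F n,ax,ay 13.841383766923713 -7.409370063715479 1.8729510609572206 op 0.544
54 False t39.0 tcp z,x,y 64.91100937926011 8.494823766497898 -0.18401019745673736 F n,ax,ay 20.981500203884124 -11.069338069096247 2.8751107117439587 op 0.547
50 False t39.2 tcp z,x,y 64.85041417909697 8.577111406312824 -0.20574906887587424 F n,ax,ay 28.828662243500496 -15.73498127513155 3.3817365086272155 op 0.545
```

There is a hard stop at TCP z ≈ 65, which matches the dome at 60 mm, so the washer is home. I back off along the same path and check.

```bash
cat > fin.py <<'E'
from geo import *
th=np.radians(40);zz=ax*np.cos(th)-n*np.sin(th);T=lambda z,b=0:list(O+z*n+8*ax-b*zz)
bot.movel(T(72),max_speed=60); bot.movel(T(118),max_speed=100); bot.movel(T(118,130),max_speed=150)
lat=np.array([-np.sin(a),np.cos(a),0]); h=np.array([np.cos(a),np.sin(a),0])
bot.move_ptp(list(np.array([560,-190,250.])+100*lat),list(rpy(-h,-Z-.4*lat)))
c=cam("wrist")[:3]; w=imaging.capture("wrist"); t0=bot.get_state()["t"]; s=imaging.capture("scene")
pickle.dump([("fin",c,w)],open("views.pkl","wb"))
from fit import circ,draw
o=w.copy()
for z,r,col in((32,65,(0,0,255)),(40,65,(0,0,255)),(48,65,(0,255,0)),(60,30,(0,255,0))): draw(o,c,[circ(O+z*n+3*ax,n,r,60)],col)
k=lambda im:cv2.resize(im[70:280,200:480],(400,300),interpolation=cv2.INTER_CUBIC)
cv2.imwrite("pics/fin.png",np.vstack([np.hstack([k(w),k(o)]),np.hstack([cv2.resize(s[170:275,195:335],(400,300),interpolation=cv2.INTER_CUBIC),cv2.resize(s[150:420,130:490],(400,300))])]))
print(t0)
E
python3 fin.py
```

```text
42.5417
```

View pics/fin.png

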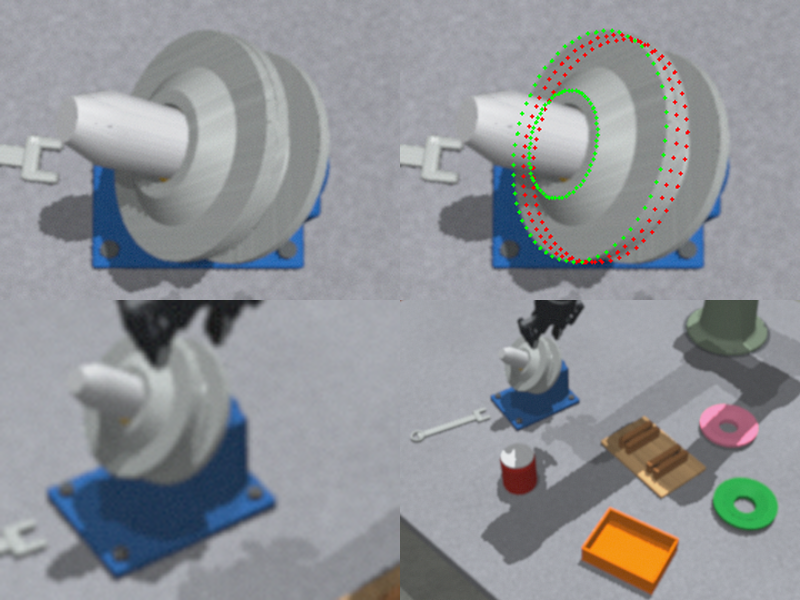

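The picture shows the two added brims together at (205,145). The front dome edge matches the z = 60 ring, the rack is empty and the bystanders are unmoved. I do one numeric check of the outer washer's tilt and height before handing in.

```bash
python3 - <<'E'
from geo import *
import fit as f
def top(p,c):
    m=n+p[2]*ax+p[3]*ay;m/=np.linalg.norm(m);o=O+p[4]*n+p[0]*ax+p[1]*ay
    return [f.circ(o,m,65,120),f.circ(o+12*m,m,30,50)]
import scipy.optimize as so
ls=so.least_squares
f.least_squares=lambda r,p,**k:ls(r,p,loss="soft_l1",f_scale=.7,x_scale=[3,3,.05,.05,3])
for z in(48,50): f.fit(top,np.array([2,0,0,0,z],float),["fin"],[6,4,3,2,2])
s=bot.get_state();print(s["contact_force"],s["t"])
E
```

```text
top [ 2.77 -0.16  0.   -0.   47.66] med|r| px 0.012806297970817667 97
top [ 2.74 -0.16  0.   -0.   47.74] med|r| px 0.008985037740953078 97
[-0.07 -0.04 -0.4 ] 42.5917
```

```bash
python3 -c "
from bench import bot
print(bot.sign_off())"
```

```text
the job is handed in; nothing more can be done
None
```

Both washers are home on the arbor and released: the first dome to dome, the second back to back (outer brim face fitted at z ≈ 47.7 mm against 48 mm, no tilt). The tin, spanner and tray were left untouched, and I handed the job in at about 43 s; no verdict came back.

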